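# Mark the side and the tail of a toy lorry on the spring jig

### The job

Set the depth lever of the marking jig upright. Then take the wooden toy lorry (its cab is a good grip) and push one of its long sides, flat and square and centred, against the jig's spring bar until the bar is fully in; turn the lorry a quarter turn and push its tail (the end away from the cab) fully in, centred, in the same way. Finally lay the lorry on its underside in the middle of the plywood board, lengthwise along it, letting go only once it is down, and leave the lever upright and everything else on the bench where it is.

Things in the scene. Friction and masses are not known exactly. Their poses are not given: they have to be found in the camera images.
- lorry: loose toy lorry blank of plain pale wood, about 300 g: flat chassis block 140 long (x) x 84 wide (y) x 36 high, with a cab block 52 long x 46 wide x 48 high on it (top at 84). The cab is centred across; its centre is 25 towards the front (+x) of the chassis middle, so a long flat deck lies behind it. Origin: centre of the underside; x to the front, z up
- cab (a point): on the lorry, the middle of the cab, 62 above the underside, where it can be gripped from above (46 across the lorry, fingertips above the chassis top at 36); axes as the lorry's
- tail (a point): on the lorry, the centre of its tail end face (70 behind the origin, 18 above the underside); axes as the lorry's
- jig: marking jig fixed to the bench: low grey housing, 34 high at most, 220 wide (y), with an upright steel spring bar along its front and the depth lever on its right end (-y). Origin: on the bench under the middle of the bar's resting front face. x points from that face into the jig, away from the robot: parts are pushed in along +x. y runs along the bar, z up
- jig_face (a point): on the jig, the middle of the bar's front face when it is out (at the origin, 19 high); axes as the jig's. The bar is 170 long (y) and reaches from 4 to 34 above the bench
- bar (a joint): how far the spring bar is pushed in, m: 0 out, 0.008 fully in; about 4 N to start, 9 N at the end; it springs back
- depth (a joint): angle of the depth lever, rad: 0 leans 0.6 towards the robot (the jig's -x), 0.6 is upright, 1.2 leans 0.6 away; it stays where it is left. Its pivot lies in the jig's frame at x 50, y -150, z 28 mm and its axis is the jig's y
- depth_tip (a point): on the lever, the centre of its black ball (26 diameter), 100 from the pivot on a thin steel rod (10 diameter)
- board: fixed flat plywood board 200 long (x) x 140 wide (y) x 12 thick, lying on the bench. Origin: centre of its underside; x runs along its length
- mallet: bystander: wooden mallet lying on the bench, head 75 x 110 x 60, handle 170 long; origin on the bench near the neck
- chisel: bystander: chisel lying on the bench, 220 long, blue handle; origin where handle meets blade
- glue: bystander: standing white bottle, 64 diameter, 170 high; origin under its centre
- trysquare: bystander: try square lying on the bench, dark wooden stock 130 long, steel blade 180 long; origin under the stock's middle
- cork_block: bystander: cork sanding block 110 x 65 x 35; origin under its centre
- offcut: bystander: wooden offcut 130 x 45 x 30; origin under its centre
Not all that is in view belongs to the job. Leave any pink look-alike of the lorry alone.

How it is judged:
By the outcome, as a careful person would: the job done as asked, in the order asked, and still so for the second after the job is handed in, with the robot touching nothing.
It also fails if it takes over 67 s, if anything falls off the work surface, if the arm or the gripper's body presses on something with over 40 N, if the wrist force passes 120 N, or if a joint passes its speed limit or range.

### The arm

A 6-joint arm with a two-finger parallel gripper is mounted at the origin on the work surface. World frame = base frame: x ahead of the robot, y to its left, z up, the work surface at z = 0. Lengths are in mm, angles in rad, forces in N, time in s.
With the tool pointing down it reaches from about 275 to 750 mm from the base axis. Payload 10.2 kg.
Tool frame: the origin (TCP) lies between the finger pads; the fingertips stand 8 mm ahead of it and the grasp point (between the pads) lies 11 mm behind it; z points along the fingers, y is the line along which they close (so a half turn about z gives the same grasp; the last joint's range is limited). The gripper opens to 85 mm and grips with 20 to 120 N. Pads are 22 mm wide; open, the fingers measure 114 mm over their backs; the gripper's body (76 mm by 85 mm) begins 54 mm behind the grasp point. The pads swing forward as they close: fully open they stand 13 mm farther back than shut.
Start: joints at [-1.359, 0.313, 1.498, -0, 1.331, -0.223], TCP at [221.134, -476.163, 239.294] pointing down, gripper open.
Joint ranges: [-2.94, 2.94], [-0.97, 2.17], [0.19, 2.56], [-1.23, 4.37], [0.02, 3.11], [-2.88, 2.88]. Speed limits (rad/s): [2.39, 2.39, 3.01, 3.14, 3.14, 3.14].

### API

Orientations are given as a unit quaternion [w, x, y, z].
In Python, from rig import * gives the robot as it stands.
- The arm moves only by the shell command python3 -m handwheel 'ROWS' [FORCE]. ROWS is JSON, a list that holds one entry, the list of rows, each a list of 7 numbers: the shift along the world's x, y, z in mm, then the turn, a rotation vector about the world's x, y, z in degrees, then the opening, from -1 (shut) to 1 (fully open). A call has 1 to 8 rows; each row shifts and turns the commanded pose from where the row before left it; what a row does not reach is not made up. A row lasts 1/8 s, in which the tool goes at most 62.5 mm and 10.7 degrees, less where a joint would pass 70% of its speed; a pose out of reach is approached as far as the arm can. A call is refused whole if a number of a shift passes 62.5 or a number of a turn 10.7, either way. A call with a gripper value outside its range is refused whole. The fingers move at their own pace and stop on an object; FORCE is the grip in N (left out, the last holds). Time passes only in rows, so rows that do not move let the fingers close. It gives the time, the measured TCP pose, the force, the opening and the grip force at its end, in the units of the state.
- sense(): the state, without advancing time (a new reading comes with each control period).
- capture(name): name is "scene" or "top"; returns a dict with "image" (420x560x3 uint8, red, green, blue), "fx", "fy", "cx", "cy" (pixels), "rvec" (rotation vector, rad) and "tvec" (3), from world to camera coordinates, as OpenCV has them. Camera axes: x right, y down, z forward; pixel columns grow to the right and rows downward; lengths in mm; the calibration is good to about 2 mm. A picture is of the moment at which its call begins. There is no depth.
- finish_job(): hands the job in; it is judged then, once.
The state is a dict: "time_s": time; "joints": joint angles; "dq": joint speeds; "tau": joint torques, N m; "eef_pos": TCP position; "ee_rot": TCP orientation; "force": force on the tool from outside, world axes, zero at the start; "wrist_torque": the same for the moment, N m; "grip_width": opening from 0.0 (shut) to 1.0 (fully open); "grip_force": force on a finger pad.
Only numpy, scipy, OpenCV 4.12 (cv2) and the standard library are available. Lean on these libraries where they do the work, as an engineer would, in place of code of your own. Each camera call takes 0.05 s, during which the arm holds its last target. There are 200 camera calls.

## Working session

There is one attempt and no reset: what is moved stays moved. The work goes in short steps, Python scripts to look and compute and a shell command to move; the robot and the scene stay as the last step left them, time stands still between calls to the robot, and variables do not carry over. Pictures are saved under pics/ and viewed, at most 10 in all, crops included, and the job is handed in when it is done.

```bash
mkdir -p pics; ls
cat > h.py <<'E'
from rig import *
import numpy as np, cv2
def cap(n,f):
    c=capture(n); cv2.imwrite('pics/'+f,cv2.cvtColor(c['image'],cv2.COLOR_RGB2BGR)); np.savez('pics/'+n+'.npz',**c); return c
def load(n): return dict(np.load('pics/'+n+'.npz'))
def px(c,uv,z):
    R=cv2.Rodrigues(np.array(c['rvec'],float))[0]; t=np.array(c['tvec'],float).ravel()
    d=R.T@np.array([(uv[0]-c['cx'])/c['fx'],(uv[1]-c['cy'])/c['fy'],1]); o=-R.T@t
    return o+d*(z-o[2])/d[2]
def proj(c,p):
    K=np.array([[c['fx'],0,c['cx']],[0,c['fy'],c['cy']],[0,0,1]],float)
    return cv2.projectPoints(np.array(p,float).reshape(-1,1,3),np.array(c['rvec'],float),np.array(c['tvec'],float),K,None)[0].reshape(-1,2)
E
python3 - <<'E'
from h import *
a=cap('top','top1.png');b=cap('scene','scene1.png')
for c in(a,b):
    R=cv2.Rodrigues(np.array(c['rvec'],float))[0]; print(-R.T@np.array(c['tvec']).ravel(),R[2],c['fx'])
print(sense())
E
```

```text
pics
[ 196.0438066    10.35116833 1542.21162388] [ 0.20692534 -0.01422083 -0.97825338] 490.8248368917216
[1024.13722292  449.58149501 1137.2088027 ] [-0.41892501 -0.34865427 -0.83841638] 453.33477668102427
{'time_s': 0.1, 'joints': array([-1.35942211e+00,  3.13396857e-01,  1.49835929e+00, -3.00735447e-05,
        1.33096429e+00, -2.23394654e-01]), 'dq': array([-4.67950437e-06, -1.19530222e-03, -1.49789020e-03,  5.10021274e-04,
       -2.34826500e-03, -1.91155120e-04]), 'tau': array([ 1.92398205e-03, -4.12904656e+01, -2.60140282e+01, -1.84837036e-04,
        3.08027978e-03, -3.61279135e-06]), 'eef_pos': array([ 221.06938085, -475.95141566,  238.79153499]), 'ee_rot': array([-5.63969902e-04,  9.76463977e-01,  2.15679816e-01, -1.12150110e-05]), 'force': array([ 0.32810081, -0.41693482,  0.38566102]), 'wrist_torque': array([ 0.0287642 , -0.02591343, -0.00924919]), 'grip_force': 0.0, 'grip_width': 0.9964194632045239}
```

View pics/top1.png

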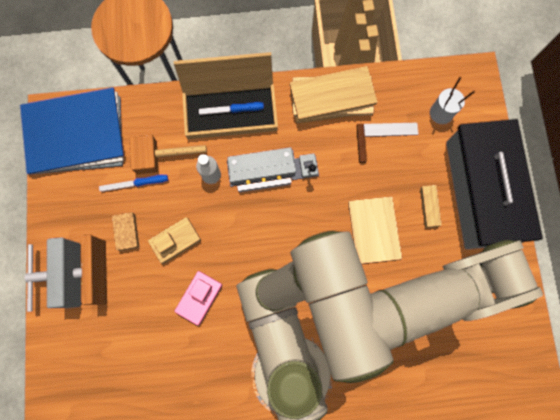

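View pics/scene1.png

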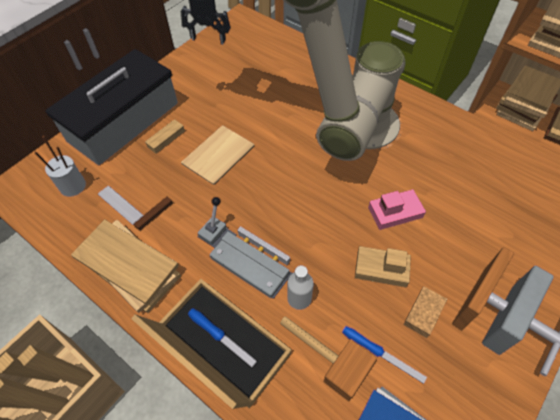

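The top view shows the pale lorry at (175,241), the jig at (262,170) with its lever at (312,170), and the board at (375,230). These could be taken for the lorry: the pale one (175,241), the pink look-alike (198,297), the cork block (124,231) and the offcut (430,206). I choose the pale one. For the board, the stack at (333,93) is the wrong one and the single sheet at (375,230) fits.

Run:
```python
from h import *
a=load('top')['image'][:,:,::-1];b=load('scene')['image'][:,:,::-1]
L=cv2.resize(a[210:275,140:210],None,fx=5.5,fy=5.5,interpolation=2)   # 385x357
J=cv2.resize(a[140:205,190:330],None,fx=5.5,fy=5.5,interpolation=2)   # 770
out=np.zeros((600,800,3),np.uint8)
L=cv2.resize(a[215:269,140:210],None,fx=5,fy=5,interpolation=2) #350x270
B=cv2.resize(a[190:270,340:410],None,fx=3,fy=3,interpolation=2) #210x240
J=cv2.resize(a[140:200,190:330],None,fx=5,fy=5,interpolation=2) #700x300
out[:270,:350]=L; out[:240,400:610]=B; out[300:600,:700]=J
cv2.imwrite('pics/crop1.png',out)
out=np.zeros((600,800,3),np.uint8)
L=cv2.resize(b[235:295,345:425],None,fx=5,fy=5,interpolation=2) #400x300
B=cv2.resize(b[120:190,175:265],None,fx=4,fy=4,interpolation=2) #360x280
J=cv2.resize(b[190:262,190:340],None,fx=4,fy=4,interpolation=2)
out[:300,:400]=L; out[:280,420:780]=B; out[310:598,:600]=J
cv2.imwrite('pics/crop2.png',out)
```

```text
(no output)
```

View pics/crop1.png

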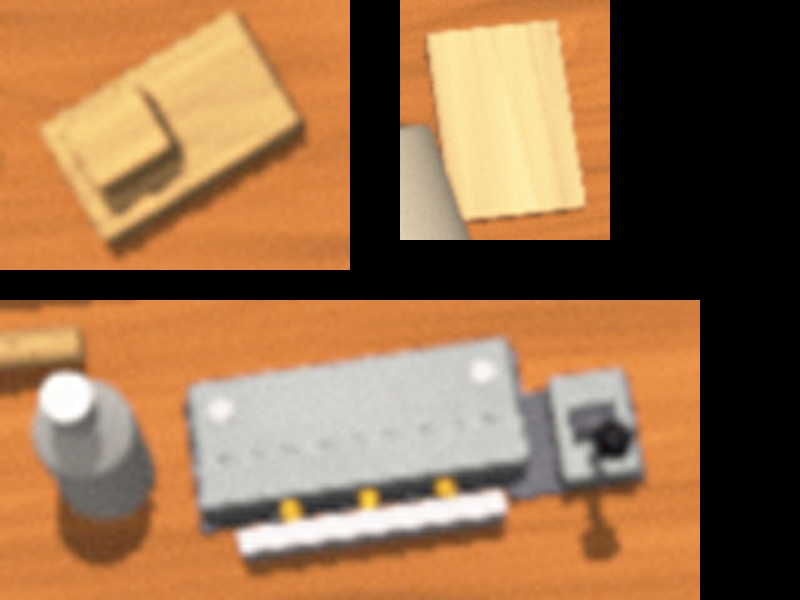

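View pics/crop2.png

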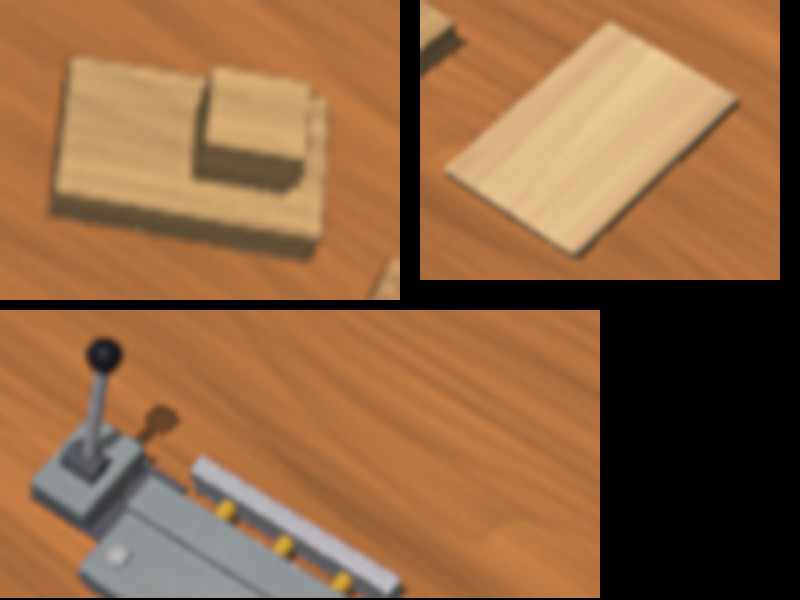

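Both crops agree. The lorry's cab is at its left (+y) end, and the lever's ball is at crop1 (611,438) and crop2 (104,356). I'll fit poses to the corners in both views.

```bash
cat > fit.py <<'E'
from h import *
from scipy.optimize import least_squares as LS
T,S=load('top'),load('scene')
def t1(p): return [140+p[0]/5-.4,215+p[1]/5-.4]
def tB(p): return [340+(p[0]-400)/3-.33,190+p[1]/3-.33]
def tJ(p): return [190+p[0]/5-.4,140+(p[1]-300)/5-.4]
def s1(p): return [345+p[0]/5-.4,235+p[1]/5-.4]
def sB(p): return [175+(p[0]-420)/4-.4,120+p[1]/4-.4]
def sJ(p): return [190+p[0]/4-.4,190+(p[1]-310)/4-.4]
def W(q,P):
    c,s=np.cos(q[2]),np.sin(q[2]); P=np.array(P,float)
    return np.c_[q[0]+c*P[:,0]-s*P[:,1],q[1]+s*P[:,0]+c*P[:,1],P[:,2]]
def fit(name,q0,obs,model=lambda q,P:P):
    def r(q):
        return np.concatenate([(proj(c,W(q,[model(q,p)]))[0]-uv) for c,p,uv in obs])
    f=LS(r,q0,loss='soft_l1'); print(name,f.x.round(3),np.degrees(f.x[2]).round(2)); print(r(f.x).reshape(-1,2).round(1).tolist()); return f.x
o=[]
for p,t,s in [((-70,42,36),(300,122),(70,58)),((-70,-42,36),(235,12),(57,192)),((70,-42,36),(42,127),(318,235)),((70,42,36),(112,235),(325,98)),
  ((-1,-23,84),(135,90),(208,140)),((-1,23,84),(172,147),(212,68)),((51,23,84),(105,188),(310,82)),((51,-23,84),(68,145),(303,158)),((-70,-42,0),None,(52,215)),((70,-42,0),None,(315,260))]:
    if t:o.append((T,p,t1(t)))
    o.append((S,p,s1(s)))
if __name__=='__main__':
    for k in (T,S): fit('lorry',[450,200,2.1],[x for x in o if x[0] is k])
    fit('lorry',[450,200,2.1],o)
    b=[]
    for p,t,s in [((100,70,12),(428,35),(576,257)),((100,-70,12),(556,22),(445,172)),((-100,-70,12),(584,207),(610,22)),((-100,70,12),None,(738,100))]:
        if t:b.append((T,p,tB(t)))
        b.append((S,p,sB(s)))
    for k in (T,S): fit('board',[450,-250,0],[x for x in b if x[0] is k])
    fit('board',[450,-250,0],b)
    def m(q,p): return p if p[0]<900 else (50+100*np.sin(q[3]-.6),-150,28+100*np.cos(q[3]-.6))
    j=[(S,(0,-85,34),sJ((204,456))),(S,(0,85,34),sJ((403,578))),(T,(0,85,4),tJ((243,557))),(T,(0,-85,4),tJ((507,513))),(T,(999,0,0),tJ((611,438))),(S,(999,0,0),sJ((104,356)))]
    fit('jig',[600,50,0,.3],j,m)
E
python3 fit.py
```

```text
lorry [432.886 321.619   2.051] 117.5
[[1.0, -0.1], [0.1, -0.5], [-0.2, 0.8], [-0.5, 2.1], [0.6, -1.4], [0.9, -0.1], [-0.7, 1.2], [-1.0, -3.1]]
lorry [436.612 325.99    2.055] 117.75
[[-0.1, -0.7], [-0.4, 0.2], [1.3, 0.3], [0.7, -0.6], [-0.4, 0.3], [-0.2, -1.0], [0.4, -0.6], [1.2, -0.0], [-1.1, 1.2], [-1.2, 0.8]]
lorry [435.287 324.417 -16.801] -962.65
[[0.0, -0.7], [-0.2, -1.5], [-0.8, -1.1], [-0.7, -0.7], [-1.1, 0.1], [0.8, -0.2], [-1.6, 1.4], [0.6, -1.1], [-0.4, -2.1], [-0.7, -0.4], [-0.1, -0.8], [-0.4, -1.6], [-1.7, 0.5], [0.2, -1.2], [-2.0, -3.8], [0.9, -0.6], [-1.4, 0.3], [-1.6, 0.3]]
board [ 407.414 -303.489  -31.414] -1799.89
[[-0.6, -0.3], [0.2, -0.2], [0.3, 0.5]]
board [ 4.12651e+02 -2.98796e+02  1.60000e-02] 0.94
[[-0.1, 0.1], [-0.2, 0.0], [0.0, 0.2], [0.3, -0.4]]
board [ 4.09526e+02 -3.01737e+02  7.00000e-03] 0.4
[[-1.4, -0.8], [-0.5, -1.0], [-0.6, -0.9], [-0.2, -1.3], [-0.2, -0.2], [0.3, -0.7], [0.3, -1.1]]
jig [5.7990e+02 3.0242e+01 6.2000e-02 1.9000e-01] 3.58
[[-1.1, 0.1], [-1.0, -0.0], [-0.2, 0.6], [-0.9, 1.2], [-0.3, 0.1], [-0.0, -0.0]]
```

```bash
python3 -m handwheel '[[[38,36,0,0,0,8.5,1],[38,36,0,0,0,8.6,1],[38,36,0,0,0,8.6,1],[38,36,0,0,0,8.6,1],[38,36,0,0,0,8.6,1],[38,36,0,0,0,8.6,1],[38,36,0,0,0,8.6,1],[38,36,0,0,0,8.6,1]]]' 60; python3 -m handwheel '[[[38,36,-15,0,0,0,1],[36,33,-24,0,0,0,1],[0,0,0,0,0,0,1]]]'
python3 - <<'E'
from h import *
c=cap('scene','s2.png');t=cap('top','t2.png'); s=sense()
print(s['eef_pos'],s['ee_rot'],s['force'],proj(c,[s['eef_pos'],[599,-119,120]]),proj(t,[s['eef_pos'],[599,-119,120]]))
u,v=proj(c,s['eef_pos'])[0].astype(int)
out=np.zeros((600,800,3),np.uint8)
out[:600,:400]=cv2.resize(c['image'][v-60:v+90,u-50:u+50,::-1],None,fx=4,fy=4,interpolation=2)
u2,v2=proj(t,s['eef_pos'])[0].astype(int)
out[:600,400:]=cv2.resize(t['image'][v2-75:v2+75,u2-50:u2+50,::-1],None,fx=4,fy=4,interpolation=2)
print(u,v,u2,v2); cv2.imwrite('pics/c2.png',out)
E
```

```text
time_s: 1.1
eef_pos: [526.1, -186.7, 239.1]
ee_rot: [-0.0, 0.683, 0.731, -0.0]
force: [0.5, -1.8, 0.8]
grip_width: 0.998
grip_force: 0.0
time_s: 1.48
eef_pos: [599.6, -116.5, 197.4]
ee_rot: [-0.002, 0.683, 0.73, -0.001]
force: [-0.3, 0.7, -0.4]
grip_width: 1.0
grip_force: 0.0
[ 598.9324147  -119.17744057  199.96584181] [-3.69485777e-04  6.84252717e-01  7.29244802e-01 -3.18813582e-04] [-0.52016538 -1.22737996  0.68512246] [[211.56004352 183.42554527]
 [215.60019558 200.89306457]] [[313.28343342 159.5172835 ]
 [311.55581291 167.36214742]]
211 183 313 159
```

View pics/c2.png

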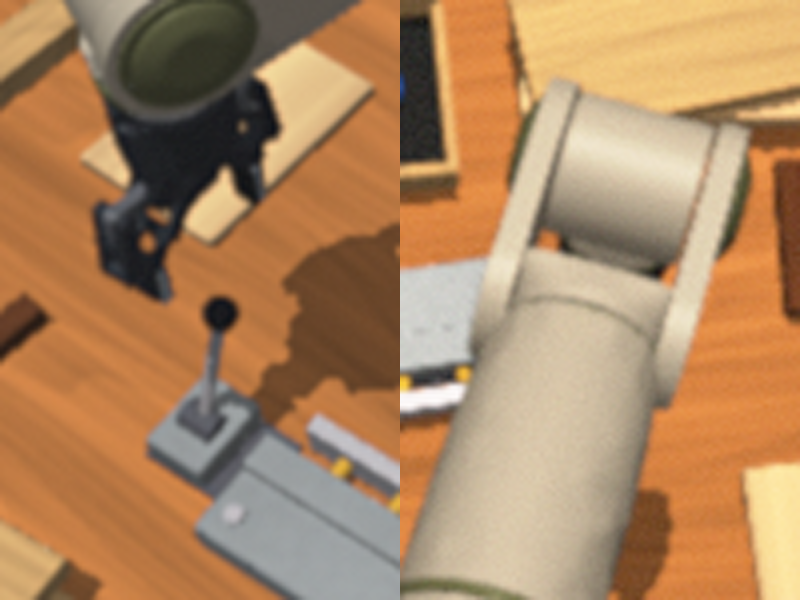

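The scene crop shows open fingers straddling the ball (ball at (220,312), fingertips at (155,295) and (252,200)). That is consistent with the estimate, so I descend and grip.

```bash
python3 -m handwheel '[[[0,0,-40,0,0,0,1],[0,0,-40,0,0,0,1],[0,0,-11,0,0,0,1],[0,0,0,0,0,0,-1],[0,0,0,0,0,0,-1],[0,0,0,0,0,0,-1],[0,0,0,0,0,0,-1],[0,0,0,0,0,0,-1]]]' 25;  python3 -m handwheel '[[[0,0,0,0,0,0,-1],[0,0,0,0,0,0,-1]]]'
```

```text
time_s: 2.58
eef_pos: [599.5, -119.3, 110.4]
ee_rot: [0.001, 0.684, 0.729, 0.0]
force: [-2.4, -0.5, 7.0]
grip_width: 0.283
grip_force: 24.3
time_s: 2.82
eef_pos: [599.5, -119.3, 110.4]
ee_rot: [0.001, 0.684, 0.729, 0.0]
force: [-1.8, 0.1, 6.9]
grip_width: 0.286
grip_force: 24.3
```

```bash
python3 -m handwheel '[[[10,0.6,3.5,0,0,0,-1],[10,0.6,2.5,0,0,0,-1],[10,0.6,1.5,0,0,0,-1],[10,0.6,0.5,0,0,0,-1],[0,0,0,0,0,0,-1],[0,0,0,0,0,0,-1]]]';  python3 -m handwheel '[[[0,0,0,0,0,0,1],[0,0,0,0,0,0,1],[0,0,0,0,0,0,1],[0,0,0,0,0,0,1],[0,0,40,0,0,0,1],[-20,50,50,0,0,0,1],[-30,50,0,0,0,0,1],[-30,50,0,0,0,0,1]]]'
python3 - <<'E'
from fit import *
c=cap('scene','s3.png');t=cap('top','t3.png')
# jig face frame at 580,30,3.58; show crops around lever
out=np.zeros((600,800,3),np.uint8)
out[:440,:400]=cv2.resize(c['image'][190:245,190:240,::-1],None,fx=8,fy=8,interpolation=2)
out[:440,400:]=cv2.resize(t['image'][145:200,285:335,::-1],None,fx=8,fy=8,interpolation=2)
cv2.imwrite('pics/c3.png',out)
for q in (.4,.5,.6,.7,.8):
    P=W([579.9,30.2,.062],[(50+100*np.sin(q-.6),-150,28+100*np.cos(q-.6))])
    print(q,P.round(0),(proj(c,P)[0]-[190,190])*8,(proj(t,P)[0]-[285,145])*8+[400,0])
E
```

```text
time_s: 3.58
eef_pos: [639.9, -116.8, 117.8]
ee_rot: [0.001, 0.684, 0.729, 0.0]
force: [-0.3, -0.1, 5.1]
grip_width: 0.286
grip_force: 25.6
time_s: 4.58
eef_pos: [561.2, 27.1, 200.2]
ee_rot: [0.0, 0.685, 0.729, 0.0]
force: [0.4, -0.1, -0.1]
grip_width: 1.0
grip_force: 0.0
0.4 [[ 619. -118.  126.]] [164.48474025 118.84884904] [603.86469307 123.04762151]
0.5 [[ 629. -117.  128.]] [145.0324034  136.81799502] [599.59250927  96.9527009 ]
0.6 [[ 639. -116.  128.]] [125.6462874  156.78666248] [595.13306782  71.43880867]
0.7 [[ 649. -116.  128.]] [106.56132271 178.53761997] [590.54032711  46.80943415]
0.8 [[ 659. -115.  126.]] [ 88.01298839 201.82356536] [585.86967531  23.35340977]
```

View pics/c3.png

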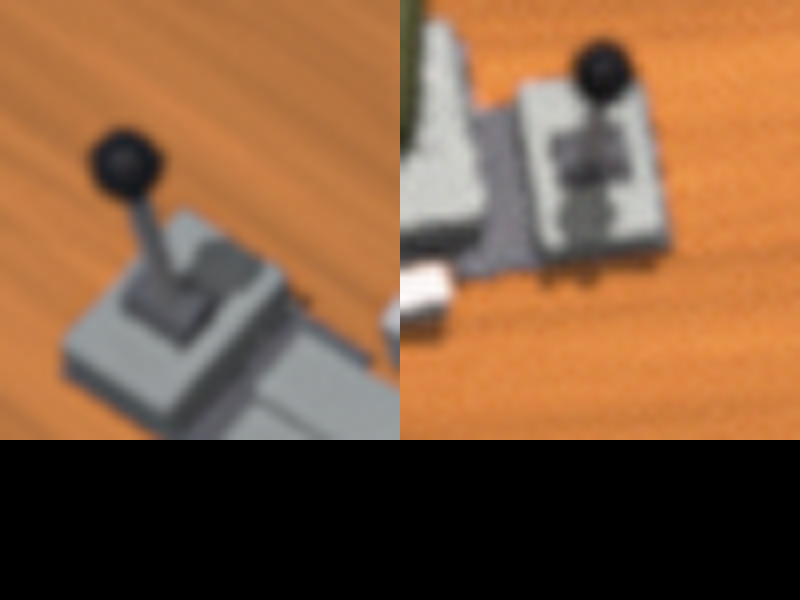

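The ball is at left crop (126,163) and right crop (602,70), within 1 px of the upright prediction. I'll check the angle against the pivot block, then go above the cab.

```bash
python3 - <<'E'
from fit import *
c,t=load('scene'),load('top')
for n,k,sh,obs in(('s',c,[190,190],(126-168,163-300)),('t',t,[285,145],(602-590,70-155))):
  for q in (.5,.6,.7):
    P=W([579.9,30.2,.062],[(50+100*np.sin(q-.6),-150,28+100*np.cos(q-.6)),(50,-150,36)])
    a=proj(k,P); print(n,q,((a[0]-a[1])*8).round(),obs)
E
python3 -m handwheel '[[[-23,53.2,0,0,0,4,1],[-23,53.2,0,0,0,4,1],[-23,53.2,0,0,0,4,1],[-23,53.2,0,0,0,4,1],[-23,53.2,0,0,0,4,1],[-23,53.2,0,0,0,4,1],[-0.8,0.2,-40,0,0,0,1],[0,0,-40,0,0,0,1]]]'
```

```text
s 0.5 [ -19. -161.] (-42, -137)
s 0.6 [ -38. -141.] (-42, -137)
s 0.7 [ -57. -119.] (-42, -137)
t 0.5 [ 17. -45.] (12, -85)
t 0.6 [ 13. -71.] (12, -85)
t 0.7 [  8. -95.] (12, -85)
time_s: 5.68
eef_pos: [423.5, 345.7, 119.0]
ee_rot: [0.0, 0.517, 0.856, 0.001]
force: [-0.0, -0.3, -0.7]
grip_width: 0.998
grip_force: 0.0
```

```bash
python3 -m handwheel '[[[0,0,-40,0,0,0,1],[0,0,-28.5,0,0,0,1],[0,0,0,0,0,0,-1],[0,0,0,0,0,0,-1],[0,0,0,0,0,0,-1],[0,0,0,0,0,0,-1],[0,0,0,0,0,0,-1]]]' 80; python3 -c "
from rig import *
s=sense();print(s['eef_pos'],s['ee_rot'],s['force'],s['wrist_torque'])"
```

```text
time_s: 6.55
eef_pos: [424.3, 345.6, 53.0]
ee_rot: [0.001, 0.518, 0.855, 0.001]
force: [1.3, 0.3, 7.1]
grip_width: 0.526
grip_force: 82.8
[424.33533269 345.56731722  53.01957863] [0.0009225  0.51794281 0.85541369 0.00134765] [1.31724413 0.26731287 7.12836809] [-0.19910319  0.18802568 -0.00968026]
```

```bash
python3 -m handwheel '[[[0,0,20,0,0,0,-1],[6,-20,20,0,0,0,-1],[14,-50,0,0,0,-5,-1],[14,-50,0,0,0,-5,-1],[14,-50,0,0,0,-5,-1],[14,-50,0,0,0,-5,-1],[14,-50,0,0,0,-4.1,-1],[6.3,-24.2,0,0,0,0,-1]]]'; python3 -m handwheel '[[[0,0,-18,0,0,0,-1],[0,0,-18,0,0,0,-1],[0,0,0,0,0,0,-1]]]'
python3 - <<'E'
from h import *
c=cap('scene','s4.png');t=cap('top','t4.png');s=sense()
print(s['eef_pos'],s['ee_rot'],s['force'],s['grip_width'],s['wrist_torque'])
out=np.zeros((600,800,3),np.uint8)
out[:600,:400]=cv2.resize(c['image'][185:305,240:320,::-1],None,fx=5,fy=5,interpolation=2)
out[:450,400:]=cv2.resize(t['image'][140:230,215:295,::-1],None,fx=5,fy=5,interpolation=2)
cv2.imwrite('pics/c4.png',out)
E
```

```text
time_s: 7.55
eef_pos: [506.1, 48.6, 91.7]
ee_rot: [0.0, 0.686, 0.727, 0.0]
force: [-0.1, 0.6, -4.2]
grip_width: 0.53
grip_force: 82.8
time_s: 7.92
eef_pos: [505.0, 51.0, 54.8]
ee_rot: [-0.001, 0.685, 0.728, -0.001]
force: [-0.7, 0.9, -3.3]
grip_width: 0.527
grip_force: 82.8
[505.79154494  51.01943005  55.95118716] [1.75547677e-04 6.85077496e-01 7.28470159e-01 1.46279442e-04] [-0.19230207 -0.25864826 -3.43442553] 0.531263292532343 [ 0.06677053 -0.05348662  0.04267346]
```

View pics/c4.png

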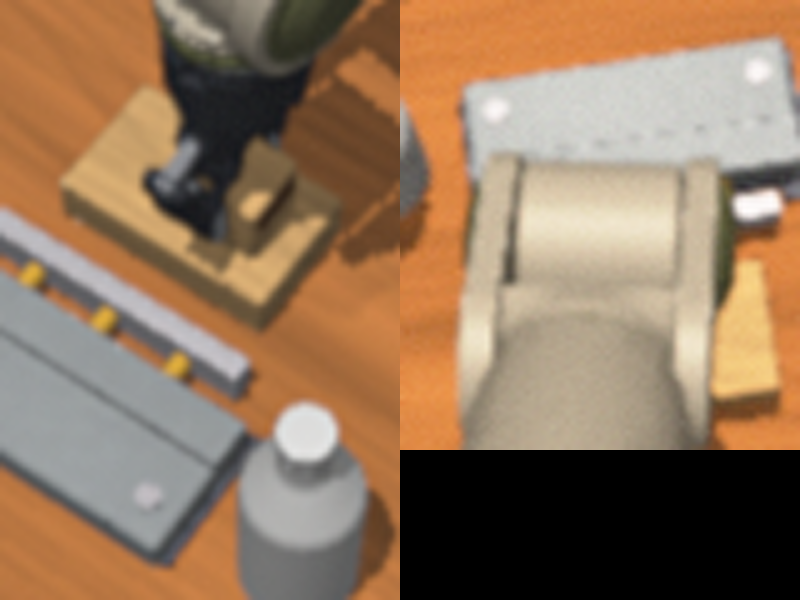

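The left crop shows the lorry's side edge (65,185)-(262,303) near parallel to the bar's edge (5,207)-(253,361). The right crop shows the tail corners at (765,262) and (778,385). I'll fit the held lorry relative to the jig in each camera.

Run:
```python
from fit import *
h=3
s=lambda p:[240+p[0]/5-.4,185+p[1]/5-.4]
t=lambda p:[215+(p[0]-400)/5-.4,140+p[1]/5-.4]
o=[(S,(-70,-42,36+h),s((64,185))),(S,(70,-42,36+h),s((262,304))),(S,(70,42,36+h),s((340,210))),(S,(-70,42,36+h),s((150,88))),(S,(-70,-42,h),s((67,214))),(S,(70,-42,h),s((262,328)))]
j=[(S,(0,-85,34),sJ((204,456))),(S,(0,85,34),sJ((403,578)))]
L=fit('lorS',[500,25,1.6],o); J=fit('jigS',[580,30,.06],j)
def rel(L,J):
    d=L[:2]-J[:2];c,sn=np.cos(J[2]),np.sin(J[2]);return c*d[0]+sn*d[1],-sn*d[0]+c*d[1],np.degrees(L[2]-J[2])
print('rel S',rel(L,J))
o=[(T,(-70,-42,36+h),t((765,262))),(T,(-70,42,36+h),t((778,385)))]
L2=fit('lorT',[500,25,1.6],o)
J2=fit('jigT',[580,30,.06],[(T,(0,85,4),tJ((243,557))),(T,(0,-85,4),tJ((507,513)))])
print('rel T',rel(L2,J2))
```

```text
lorS [508.279  32.443   1.61 ] 92.23
[[-0.6, -0.5], [0.2, 1.1], [1.7, -1.5], [-0.1, -1.1], [-0.4, 0.1], [-0.0, 2.4]]
jigS [5.77993e+02 3.24360e+01 6.00000e-02] 3.44
[[0.0, 0.0], [-0.0, -0.0]]
rel S (np.float64(-69.5891433125075), np.float64(4.184410917736727), np.float64(88.79426332459066))
lorT [509.783  27.381   1.572] 90.04
[[-0.1, -0.8], [0.1, 0.8]]
jigT [5.82601e+02 2.82140e+01 7.20000e-02] 4.15
[[0.4, -0.1], [-0.4, 0.1]]
rel T (np.float64(-72.68663019809289), np.float64(4.436852360544573), np.float64(85.89297686257407))
```

```bash
python3 -m handwheel '[[[10.3,-3.7,0,0,0,0,-1],[10,0.6,0,0,0,0,-1],[4,0.3,0,0,0,0,-1],[0,0,0,0,0,0,-1]]]'; python3 -m handwheel '[[[2,0.1,0,0,0,0,-1],[0,0,0,0,0,0,-1]]]'; python3 -m handwheel '[[[2,0.1,0,0,0,0,-1],[0,0,0,0,0,0,-1]]]'; python3 -m handwheel '[[[2,0.1,0,0,0,0,-1],[0,0,0,0,0,0,-1]]]'
```

```text
time_s: 8.52
eef_pos: [530.1, 48.2, 55.2]
ee_rot: [-0.0, 0.685, 0.728, -0.0]
force: [-0.4, -0.6, -3.6]
grip_width: 0.53
grip_force: 82.8
time_s: 8.78
eef_pos: [531.9, 48.3, 55.3]
ee_rot: [-0.0, 0.685, 0.728, -0.0]
force: [-1.5, -0.4, -4.3]
grip_width: 0.53
grip_force: 82.8
time_s: 9.02
eef_pos: [534.0, 48.4, 55.3]
ee_rot: [-0.0, 0.685, 0.728, -0.0]
force: [-0.4, 0.2, -3.1]
grip_width: 0.529
grip_force: 82.8
time_s: 9.28
eef_pos: [535.4, 48.5, 55.1]
ee_rot: [-0.001, 0.685, 0.729, -0.001]
force: [-4.8, -1.3, -1.6]
grip_width: 0.527
grip_force: 82.9
```

```bash
python3 -m handwheel '[[[2,0.1,0,0,0,0,-1],[2,0.1,0,0,0,0,-1],[2,0.1,0,0,0,0,-1],[0,0,0,0,0,0,-1]]]'; python3 -m handwheel '[[[1.5,0.1,0,0,0,0,-1],[0,0,0,0,0,0,-1],[0,0,0,0,0,0,-1]]]';python3 -c "
from rig import *
print(sense()['wrist_torque'])"; python3 -m handwheel '[[[1,0.1,0,0,0,0,-1],[0,0,0,0,0,0,-1],[0,0,0,0,0,0,-1]]]';python3 -c "
from rig import *
print(sense()['wrist_torque'])"
```

```text
time_s: 9.78
eef_pos: [540.8, 48.8, 55.0]
ee_rot: [-0.001, 0.685, 0.729, -0.001]
force: [-7.5, -1.1, 0.5]
grip_width: 0.531
grip_force: 83.1
time_s: 10.15
eef_pos: [542.0, 48.9, 54.9]
ee_rot: [-0.001, 0.685, 0.729, -0.001]
force: [-8.1, -2.1, 0.8]
grip_width: 0.531
grip_force: 83.1
[-0.11952943  1.48959429  0.2884431 ]
time_s: 10.52
eef_pos: [542.5, 48.9, 54.8]
ee_rot: [-0.002, 0.685, 0.729, -0.002]
force: [-10.9, -2.2, 1.3]
grip_width: 0.527
grip_force: 83.4
[-0.19959887  1.90359251  0.29660076]
```

```bash
python3 -m handwheel '[[[1.5,0.1,0,0,0,0,-1],[0,0,0,0,0,0,-1],[0,0,0,0,0,0,-1]]]'; python3 -m handwheel '[[[1.5,0.1,0,0,0,0,-1],[0,0,0,0,0,0,-1],[0,0,0,0,0,0,-1]]]';python3 - <<'E'
from h import *
c=cap('scene','s5.png');t=cap('top','t5.png')
s=sense();print(s['wrist_torque'],s['force'],s['eef_pos'])
out=np.zeros((600,800,3),np.uint8)
out[:,:750]=cv2.resize(c['image'][185:285,215:340,::-1],None,fx=6,fy=6,interpolation=2)
cv2.imwrite('pics/c5.png',out)
E
```

```text
time_s: 10.9
eef_pos: [542.7, 49.0, 54.4]
ee_rot: [-0.003, 0.685, 0.729, -0.003]
force: [-15.8, -3.3, 2.6]
grip_width: 0.529
grip_force: 83.8
time_s: 11.28
eef_pos: [542.9, 49.2, 54.0]
ee_rot: [-0.005, 0.684, 0.729, -0.004]
force: [-22.3, -2.8, 5.8]
grip_width: 0.53
grip_force: 84.1
[-0.54278802  3.78358064  0.44650454] [-22.67728122  -3.24844897   4.69108568] [542.86564297  49.20258084  53.94378326]
```

View pics/c5.png

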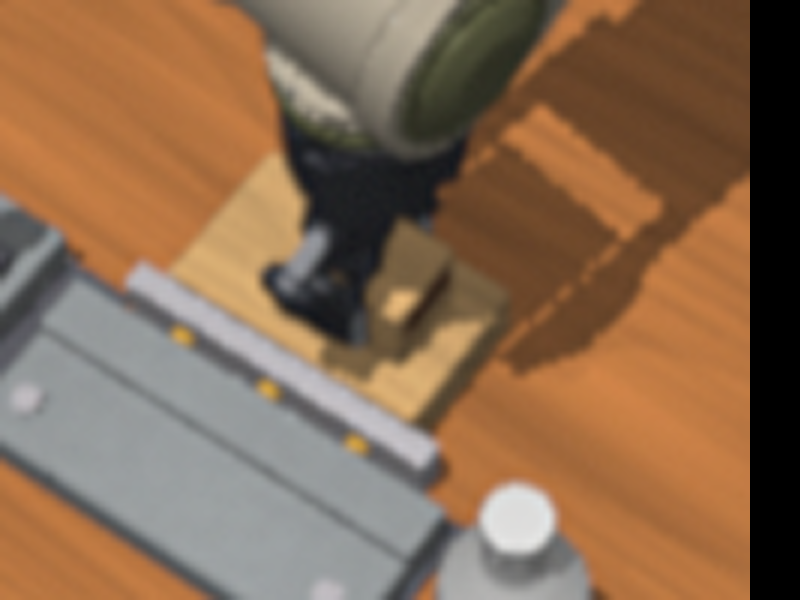

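The bar is at its stop (force up to 22 N with no travel). The crop shows the lorry edge (172,272)-(412,415) within the bar (145,265)-(438,440), which is centred with equal margins. I'll back off and turn it.

```bash
python3 -m handwheel '[[[-20,-1.2,0,0,0,0,-1],[-30,-2,5,0,0,0,-1],[-40.4,-15,5,0,0,0,-1],[0,-8.3,0,0,0,9,-1],[0,0,0,0,0,9,-1],[0,0,0,0,0,9,-1],[0,0,0,0,0,9,-1],[0,0,0,0,0,9,-1]]]'; python3 -m handwheel '[[[0,0,0,0,0,9,-1],[0,0,0,0,0,9,-1],[0,0,0,0,0,9,-1],[0,0,0,0,0,9,-1],[0,0,0,0,0,9,-1],[0,0,0,0,0,0,-1],[0,0,-10,0,0,0,-1],[0,0,0,0,0,0,-1]]]'
python3 - <<'E'
from h import *
c=cap('scene','s6.png');t=cap('top','t6.png');s=sense()
print(s['eef_pos'],s['ee_rot'],s['force'],s['grip_width'],s['wrist_torque'])
out=np.zeros((600,800,3),np.uint8)
out[:600,:]=cv2.resize(c['image'][165:285,215:375,::-1],None,fx=5,fy=5,interpolation=2)
cv2.imwrite('pics/c6.png',out)
E
```

```text
time_s: 12.38
eef_pos: [457.7, 22.6, 65.6]
ee_rot: [0.001, 0.352, 0.936, 0.0]
force: [0.4, -0.2, -3.4]
grip_width: 0.529
grip_force: 84.3
time_s: 13.38
eef_pos: [456.5, 22.8, 54.4]
ee_rot: [-0.001, -0.03, 1.0, 0.0]
force: [0.1, -0.8, -3.4]
grip_width: 0.526
grip_force: 84.1
[456.96046475  22.67546619  55.11288697] [-2.01194607e-04 -3.01414876e-02  9.99545620e-01  6.13452374e-05] [-0.76609422 -0.19552586 -3.27258529] 0.5312125237189064 [0.02258335 0.08091842 0.05133463]
```

View pics/c6.png

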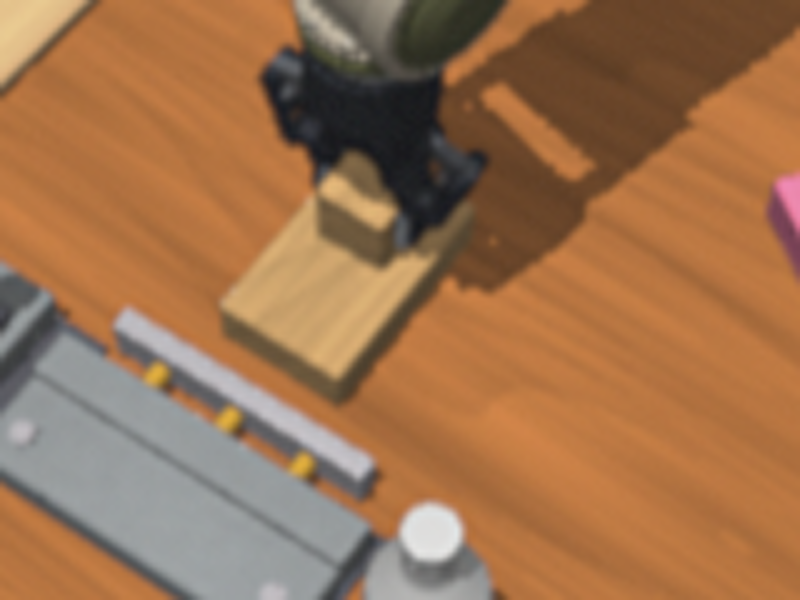

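The tail's top edge runs (222,306)-(338,378) and the bar's front edge (127,308)-(376,462). I'll compute centring.

Run:
```python
from fit import *
h=2.3
s=lambda p:[215+p[0]/5-.4,165+p[1]/5-.4]
o=[(S,(-70,42,36+h),s((222,306))),(S,(-70,-42,36+h),s((338,379))),(S,(-70,42,h),s((224,329))),(S,(-70,-42,h),s((338,402)))]
j=[(S,(0,-85,34),s((127,308))),(S,(0,85,34),s((376,462)))]
for jj in (j,[(S,(0,-85,34),sJ((204,456))),(S,(0,85,34),sJ((403,578)))]):
  L=fit('lorS',[480,25,3.2],o); J=fit('jigS',[580,30,.06],jj)
  d=L[:2]-J[:2];c,sn=np.cos(J[2]),np.sin(J[2]);print(c*d[0]+sn*d[1],-sn*d[0]+c*d[1],np.degrees(L[2]-J[2]))
```

```text
lorS [478.414  26.83    3.161] 181.13
[[-0.4, -1.4], [0.2, -0.4], [-0.1, 0.4], [0.3, 1.2]]
jigS [5.79591e+02 3.16840e+01 5.70000e-02] 3.26
[[0.1, 0.1], [-0.1, -0.1]]
-101.28888380224598 0.8987321169470901 177.87534112115458
lorS [478.414  26.83    3.161] 181.13
[[-0.4, -1.4], [0.2, -0.4], [-0.1, 0.4], [0.3, 1.2]]
jigS [5.77993e+02 3.24360e+01 6.00000e-02] 3.44
[[0.0, 0.0], [-0.0, -0.0]]
-99.73637370810911 0.3704042647676671 177.69550468963698
```

```bash
python3 -m handwheel '[[[10,0,-1.4,0,0,0,-1],[10,0.6,0,0,0,0,-1],[6,0.3,0,0,0,0,-1],[0,0,0,0,0,0,-1]]]' 120; python3 -m handwheel '[[[2,0.1,0,0,0,0,-1],[0,0,0,0,0,0,-1]]]'; python3 -m handwheel '[[[2,0.1,0,0,0,0,-1],[0,0,0,0,0,0,-1]]]'; python3 -m handwheel '[[[2,0.1,0,0,0,0,-1],[0,0,0,0,0,0,-1]]]'
```

```text
time_s: 13.98
eef_pos: [483.4, 23.6, 53.9]
ee_rot: [0.0, -0.031, 1.0, -0.0]
force: [-1.2, -0.2, -4.6]
grip_width: 0.521
grip_force: 122.4
time_s: 14.22
eef_pos: [484.8, 23.7, 53.9]
ee_rot: [-0.0, -0.031, 1.0, 0.0]
force: [-0.2, -0.3, -3.4]
grip_width: 0.527
grip_force: 122.7
time_s: 14.48
eef_pos: [486.5, 23.8, 53.8]
ee_rot: [-0.001, -0.031, 1.0, 0.0]
force: [-5.2, -1.0, -1.6]
grip_width: 0.521
grip_force: 122.9
time_s: 14.72
eef_pos: [488.4, 23.9, 53.8]
ee_rot: [-0.001, -0.031, 1.0, 0.0]
force: [-5.3, -0.9, -1.3]
grip_width: 0.528
grip_force: 122.9
```

```bash
python3 -m handwheel '[[[2,0.1,0,0,0,0,-1],[2,0.1,0,0,0,0,-1],[1.5,0.1,0,0,0,0,-1],[0,0,0,0,0,0,-1]]]'; for i in 1; do python3 -m handwheel '[[[1.5,0.1,0,0,0,0,-1],[0,0,0,0,0,0,-1],[0,0,0,0,0,0,-1]]]'; done; python3 -m handwheel '[[[1.5,0.1,0,0,0,0,-1],[0,0,0,0,0,0,-1],[0,0,0,0,0,0,-1]]]'
```

```text
time_s: 15.22
eef_pos: [493.1, 24.2, 53.6]
ee_rot: [-0.002, -0.031, 1.0, 0.0]
force: [-10.4, -2.1, 0.8]
grip_width: 0.519
grip_force: 123.5
time_s: 15.6
eef_pos: [493.2, 24.2, 53.6]
ee_rot: [-0.004, -0.031, 1.0, 0.0]
force: [-20.2, -4.9, 7.9]
grip_width: 0.527
grip_force: 124.5
time_s: 15.98
eef_pos: [493.2, 24.2, 53.7]
ee_rot: [-0.006, -0.031, 0.999, -0.0]
force: [-29.6, -6.6, 16.5]
grip_width: 0.523
grip_force: 125.4
```

Hard stop reached (30 N with no travel), so the tail is fully in. I back off and carry it to the board.

```bash
python3 -m handwheel '[[[-30,-1.8,0,0,0,0,-1],[-20,-5,30,0,0,0,-1],[-10,-40,30,0,0,0,-1],[-9.7,-55.9,0,0,0,-0.6,-1],[-9.7,-55.9,0,0,0,-0.6,-1],[-9.7,-55.9,0,0,0,-0.6,-1],[-9.7,-55.9,0,0,0,-0.6,-1],[-9.7,-55.9,0,0,0,-0.6,-1]]]'; python3 -m handwheel '[[[0,0,-20,0,0,0,-1],[0,0,-20,0,0,0,-1],[0,0,-5,0,0,0,-1],[0,0,0,0,0,0,-1]]]'
python3 - <<'E'
from h import *
c=cap('scene','s7.png');t=cap('top','t7.png');s=sense()
print(s['eef_pos'],s['ee_rot'],s['force'],s['grip_width'],s['wrist_torque'])
out=np.zeros((600,800,3),np.uint8)
out[:480,:540]=cv2.resize(c['image'][115:195,175:265,::-1],None,fx=6,fy=6,interpolation=2)
out[:600,540:]=cv2.resize(t['image'][180:280,345:385+3,::-1],None,fx=6,fy=6,interpolation=2)[:,:258] if False else cv2.resize(t['image'][185:285,345:411,::-1],(260,394),interpolation=2).copy() if False else np.zeros((600,260,3))
B=cv2.resize(t['image'][185:275,340:405,::-1],None,fx=4,fy=4,interpolation=2); out[:360,540:800]=B
cv2.imwrite('pics/c7.png',out)
E
```

```text
time_s: 16.98
eef_pos: [388.8, -304.2, 114.2]
ee_rot: [0.001, -0.004, 1.0, -0.001]
force: [1.3, 0.4, -3.5]
grip_width: 0.519
grip_force: 123.8
time_s: 17.48
eef_pos: [389.3, -302.1, 69.3]
ee_rot: [0.0, -0.005, 1.0, -0.0]
force: [0.3, 0.3, -4.2]
grip_width: 0.527
grip_force: 124.4
[ 389.49304967 -302.27003337   69.7343704 ] [ 5.59365840e-04 -4.61192354e-03  9.99988958e-01 -7.07822355e-04] [-0.09891322 -0.28326899 -3.725481  ] 0.527500530995558 [ 0.08966557 -0.00681506  0.03818661]
```

View pics/c7.png

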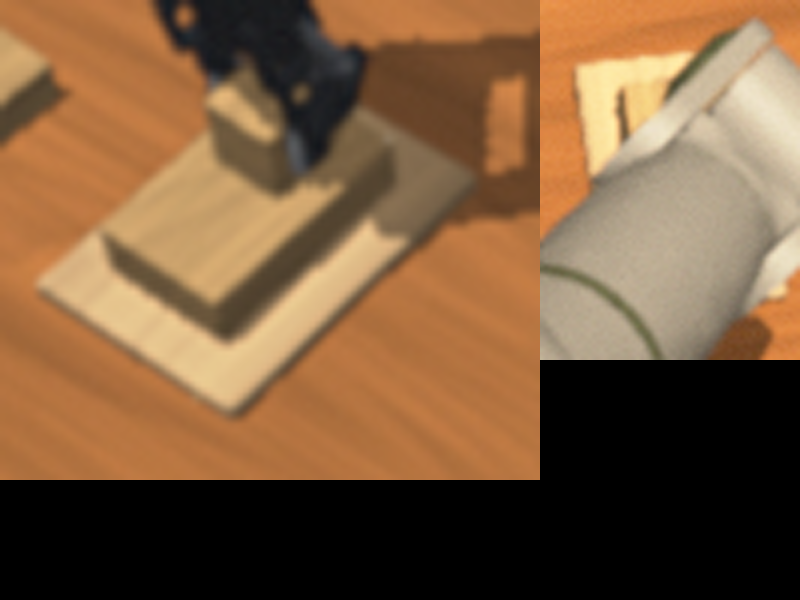

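The lorry's tail corners are at (103,237)/(222,305) top and (110,267)/(228,340) bottom. The board's corners are (38,287), (235,413) and (475,183). I'll compute the offset.

Run:
```python
from fit import *
s=lambda p:[175+p[0]/6-.4,115+p[1]/6-.4]
for h in (15,17):
  o=[(S,(-70,42,36+h),s((103,237))),(S,(-70,-42,36+h),s((222,305))),(S,(-70,42,h),s((110,267))),(S,(-70,-42,h),s((228,340))),(S,(70,-42,36+h),s((395,142)))]
  L=fit('lor',[410,-300,3.14],o)
B=fit('board',[410,-300,0],[(S,(100,70,12),s((236,413))),(S,(100,-70,12),s((38,286))),(S,(-100,70,12),s((476,182)))])
print(L-B)
```

```text
lor [ 412.235 -300.001    3.156] 180.8
[[-0.5, -1.5], [-0.3, -0.1], [0.3, 0.8], [0.2, 1.3], [0.3, -0.6]]
lor [ 413.268 -298.667    3.156] 180.81
[[-0.6, -1.5], [-0.3, -0.1], [0.2, 0.8], [0.2, 1.3], [0.4, -0.7]]
board [ 4.12009e+02 -2.98779e+02  1.40000e-02] 0.81
[[-0.4, 0.4], [-0.1, 0.1], [0.6, -0.8]]
[1.25895801 0.11143229 3.14165971]
```

Centred within about 1 mm and aligned. Lower until contact, then release.

```bash
python3 -m handwheel '[[[-0.5,0,-2,0,0,0,-1],[0,0,-1.5,0,0,0,-1],[0,0,0,0,0,0,-1]]]'; python3 -m handwheel '[[[0,0,-1,0,0,0,-1],[0,0,0,0,0,0,-1]]]'; python3 -m handwheel '[[[0,0,-1,0,0,0,-1],[0,0,0,0,0,0,-1]]]'
```

```text
time_s: 17.95
eef_pos: [388.5, -301.9, 65.4]
ee_rot: [-0.0, -0.004, 1.0, 0.0]
force: [-0.3, -0.2, -4.0]
grip_width: 0.524
grip_force: 124.4
time_s: 18.2
eef_pos: [388.6, -302.0, 65.1]
ee_rot: [0.0, -0.004, 1.0, -0.0]
force: [-2.0, 1.6, 4.6]
grip_width: 0.528
grip_force: 125.9
time_s: 18.45
eef_pos: [388.6, -302.0, 65.1]
ee_rot: [0.0, -0.005, 1.0, -0.0]
force: [-7.0, 4.2, 17.1]
grip_width: 0.523
grip_force: 127.1
```

```bash
python3 -m handwheel '[[[0,0,1,0,0,0,-1],[0,0,0,0,0,0,0.3],[0,0,0,0,0,0,1],[0,0,0,0,0,0,1],[0,0,0,0,0,0,1],[0,0,20,0,0,0,1],[0,0,40,0,0,0,1],[0,0,50,0,0,0,1]]]'; python3 -m handwheel '[[[-50,-30,30,0,0,0,1],[-50,-30,30,0,0,0,1],[-50,-30,0,0,0,0,1],[0,0,0,0,0,0,1],[0,0,0,0,0,0,1]]]'
python3 - <<'E'
from fit import *
c=cap('scene','s8.png');t=cap('top','t8.png')
# lever ball: dark blob centroid; compare with the frame just after setting
for n,k,r in(('s',c,(190,230,190,225)),('t',t,(140,168,300,325))):
    for q in (k,):
        g=q['image'][r[0]:r[1],r[2]:r[3]].max(2); m=(g<45); y,x=np.nonzero(m); print(n,m.sum(),x.mean()+r[2],y.mean()+r[0])
old=cv2.imread('pics/s1.png') if 0 else cv2.imread('pics/scene1.png')[:,:,::-1]
d=np.abs(old.astype(int)-c['image']).max(2)>60
L=cv2.connectedComponentsWithStats(d.astype(np.uint8))[2]; print(L[1:][L[1:,4]>25])
# expected lorry silhouette edges on board
P=W([410.5,-301,np.pi+.01],[(-70,42,48),(-70,-42,48),(70,-42,48),(70,42,48)]); print(proj(c,P).round(1))
E
```

```text
time_s: 19.45
eef_pos: [388.2, -301.6, 175.2]
ee_rot: [-0.001, -0.004, 1.0, 0.001]
force: [0.0, -1.0, 0.8]
grip_width: 0.999
grip_force: 0.0
time_s: 20.08
eef_pos: [243.4, -388.9, 231.5]
ee_rot: [0.0, -0.004, 1.0, 0.0]
force: [1.0, 0.3, 0.5]
grip_width: 0.999
grip_force: 0.0
s 34 205.5 210.55882352941177
t 20 309.9 154.05
[[ 181    0   25   41  542]
 [ 215    0   30   65  631]
 [ 201   25   20   29  312]
 [ 217   34  117   63 1873]
 [ 349   56    6   18   58]
 [ 354   72   27   32  570]
 [ 258   81   12   11   88]
 [ 271   92   14   10   83]
 [ 234   94   90   24  667]
 [ 340  102   31   24  275]
 [ 377  115    4    9   26]
 [ 316  124   25   50  369]
 [ 210  131   25   18  229]
 [ 354  130   10    9   26]
 [ 383  130    7   15   26]
 [ 193  140   50   32  337]
 [ 365  147   21   38  212]
 [ 211  197   10   19   90]
 [ 201  206   10   15   88]
 [ 225  214    9    9   43]
 [ 384  253   21   20  140]
 [ 355  274   53   13  205]]
[[191.5 152.6]
 [211.4 165.4]
 [241.  137.9]
 [221.3 126.2]]
```

```bash
python3 -c "
from rig import *
print(finish_job())"
```

```text
the job is handed in; nothing more can be done
None
```

The job is handed in at about 20 s: lever set upright (I estimate about 0.03 rad past vertical), the lorry's long side and then its tail pushed centred to the bar's stop, and the lorry laid on the middle of the board, about 1 mm off centre when measured just before release.

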